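# Clear the damp box lid and hold it open

### The job

A potter across the table wants to take the mugs out of the black damp box. Take the wooden stamp off its blue lid and drop it, the same end down, into the narrow yellow holder, letting go of it there; only then lift the lid and hold it open at about 45 degrees, never letting it fall back. Finish while still holding the lid steady in the fingers (the lid falls shut if let go), and leave the clay mug, the rolling pin and the brush bucket where they are.

Things in the scene. Friction and masses are not known exactly. Their poses are not given: they have to be found in the camera images.
- damp_box: Black open-topped plastic box fixed to the table, 220 mm (its x) by 240 mm (its y) by 130 mm high, with two clay mugs inside and a blue lid on top. Origin: centre of its underside, on the table; z up. Its yaw varies by up to 0.3 rad. The lid, 220 x 240 x 8 mm, is hinged along the rim at the box's -x side, nearest the robot, so that the edge away from the robot rises; the shut lid's top is 138.5 mm above the table.
- lid (a joint): Opening angle of the blue lid in rad: 0 shut (its start), 0.785 is 45 degrees, stop at 1.35. The hinge is nearly free of friction; the lid weighs 0.28 to 0.52 kg, and falls shut from any angle if let go.
- lid_hinge (a point): Middle of the lid's hinge line, at (-110, 0, 130.5) mm in the box frame. The hinge line runs along the box's y.
- lid_handle (a point): Middle of the round yellow handle bar on the lid, 12 mm thick and 100 mm long along the box's y, with a post at each end. Its axis is 35 mm above the lid's top (free space of 29 mm under the bar) and 190 mm from the hinge line along the lid, near the lid's edge away from the robot; with the lid shut it is 173.5 mm above the table. It moves with the lid.
- stamp: Round wooden rod (clay stamp), 24 mm in diameter, 120 mm long, 45 g, with a red band near its top, at first standing upright on the shut lid, between the handle and the hinge. Origin: centre of its lower end face; z along the rod, up.
- holder: Narrow round yellow holder, fixed to the table: a tube 52 mm in outer diameter and 80 mm high on a foot disc 84 mm across and 10 mm high, with one round bore 34 mm wide, open at the top, whose floor is 10 mm above the table. It stands to the left or the right of the box. Origin: centre of its underside; z up.
- holder_mouth (a point): Centre of the bore's mouth at the top of the yellow holder, 80 mm above the table.
- clay_mug: Bystander: grey clay mug with a handle, 80 mm wide, 95 mm high, loose, on the side of the box opposite the holder. Origin: centre of its underside.
- rolling_pin: Bystander: wooden rolling pin, 52 mm thick, 360 mm long along its y, lying loose beyond the box. Origin: under its middle, on the table.
- brush_bucket: Bystander: green bucket, 96 mm wide, 90 mm high, with brushes standing up to 210 mm, loose. Origin: centre of its underside.
Not all that is in view belongs to the job. There is more than one size of the stamp; the one meant has the size given above.

How it is judged:
By the outcome, as a careful person would: the job done as asked, in the order asked, and still so for the second after the job is handed in, while the arm keeps its last pose, push and grip.
It also fails if it takes over 54 s, if anything falls off the work surface, if the arm or the gripper's body presses on something with over 40 N, if the wrist force passes 120 N, or if a joint passes its speed limit or range.

### The arm

A 6-joint arm with a two-finger parallel gripper is mounted at the origin on the work surface. World frame = base frame: x ahead of the robot, y to its left, z up, the work surface at z = 0. Lengths are in m, angles in rad, forces in N, time in s.
With the tool pointing down it reaches from about 0.3 to 0.875 m from the base axis. Payload 6.4 kg.
Tool frame: the origin (TCP) lies between the finger pads; the fingertips stand 17 mm ahead of it and the grasp point (between the pads) lies 2 mm behind it (robot.finger_overhang is the distance from the TCP to the fingertips, in m); z points along the fingers, y is the direction in which the jaws open and shut (so a half turn about z gives the same grasp; the last joint's range is limited). The gripper opens to 88 mm and grips with 3 to 60 N. Pads are 18 mm wide; open, the fingers measure 123 mm over their backs; the gripper's body (75 mm by 187 mm) begins 45 mm behind the grasp point.
Start: joints at [1.144, 0.181, 1.607, -0, 1.354, -0.206], TCP at [0.126, 0.561, 0.228] pointing down, gripper open.
Joint ranges: [-2.99, 2.99], [-0.89, 2.07], [0.3, 2.58], [-1.14, 4.28], [0, 2.63], [-3.12, 3.12]. Speed limits (rad/s): [2.57, 2.57, 3.01, 3.14, 3.14, 3.14].

### API

Orientations are given as a unit quaternion [w, x, y, z].
In Python, from plant import monitor, read_camera, get_calibration, robot, models gives the robot as it stands.
- The arm moves only by the shell command python3 -m pendant 'ROWS' [OPENING] [FORCE]. ROWS is JSON, a list of rows, each an object with "xyz": the shift along the world's x, y, z scaled (see below), a list of three; "rotation": the turn, a rotation vector about the world's x, y, z scaled (see below), a list of three. In form: [{"xyz": [tx, ty, tz], "rotation": [wx, wy, wz]}, ...]. A call has 1 to 8 rows; each row is the pose to reach, as a shift and turn from the pose commanded when the call began, turning the shorter way round; what a row does not reach only later rows make up. The controller multiplies each number of a shift by 30 cm and each number of a turn by 180 degrees. A row lasts 1/8 s, in which the tool goes at most 62.5 mm and 10.7 degrees, less where a joint would pass 70% of its speed; a pose out of reach is approached as far as the arm can. A call with a number of a shift or a turn outside -1 to 1 is refused whole. A call with a gripper value outside its range is refused whole. OPENING is the finger opening in mm, from 0 to 88.1, set as the call begins (- or left out, the last holds). The fingers move at their own pace and stop on an object; FORCE is the grip in N (left out, the last holds). Time passes only in rows, so rows that repeat a pose let the fingers close. It gives the time, the measured TCP pose, the force and the opening at its end, in the units of the state.
- monitor.state(): the state, without advancing time (a new reading comes with each control period).
- read_camera(name): name is "side" or "top" or "wrist"; returns the picture (420x560x3 uint8, blue, green, red); there is no depth.
- get_calibration(name): a dict with "intrinsics" (3x3 intrinsics, pixels), "dist_coeffs" ([k1, k2, p1, p2, k3] as OpenCV has them; the pictures are not rectified), "extrinsics" (4x4, takes a point from camera to world coordinates); the wrist camera has in their place "T_tool_cam" (4x4, takes a point from camera to tool coordinates, whose origin is the TCP and whose axes are the flange's). Camera axes: x right, y up, looking along -z (the intrinsics and any distortion apply to the point x, -y, -z); pixel columns grow to the right and rows downward; lengths in m; the calibration is good to about 2 mm. A picture is of the moment at which its call begins: read the wrist's pose just before it. get_calibration takes no time and is no camera call.
- robot.job_done(): hands the job in, once; it reports no verdict.
Trained networks look in the newest picture that a camera, given by its name, has taken for a name from the list of things; names that differ only in an ending like _2 or _b are one class to them, and where a whole thing is asked for, a point or a joint stands for the part that bears it (a point fixed in the world has none). Each returns a list of dicts, best first, with "p" (0 to 1); they miss things now and then, are a little off and sometimes report something else, mostly with a low value. They report only what shows in the picture. A call takes as long as a camera call. They do not tell look-alikes from the thing itself.
- models.search_frame(name, camera): "centre" ([x, y, z] in m, in world coordinates, good to about 4 mm: the middle of the surface that is visible of it).
The state is a dict: "time": time; "q": joint angles; "joint_vel": joint speeds; "joint_efforts": joint torques, N m; "eef_pos": TCP position; "ee_rot": TCP orientation; "contact_force": force on the tool from outside, world axes, zero at the start; "moment": the same for the moment, N m; "finger_gap": finger opening in m.
Only numpy, scipy, OpenCV 4.12 (cv2) and the standard library are available. Lean on these libraries where they do the work, as an engineer would, in place of code of your own. Each camera call takes 0.05 s, during which the arm holds its last target.

## Working session

There is one attempt and no reset: what is moved stays moved. The work goes in short steps, Python scripts to look and compute and a shell command to move; the robot and the scene stay as the last step left them, time stands still between calls to the robot, and variables do not carry over. Pictures are saved under pics/ and viewed, and the job is handed in when it is done.

```bash
ls; mkdir -p pics; cat > h.py <<'E'
import numpy as np, cv2
from plant import monitor, read_camera, get_calibration, robot, models
from scipy.spatial.transform import Rotation as R
def Tcam(name, st=None):
    c=get_calibration(name)
    if name=='wrist':
        st=st or monitor.state()
        q=st['ee_rot']; T=np.eye(4); T[:3,:3]=R.from_quat([q[1],q[2],q[3],q[0]]).as_matrix(); T[:3,3]=st['eef_pos']
        E=T@np.array(c['T_tool_cam'])
    else: E=np.array(c['extrinsics'])
    return np.array(c['intrinsics'],float),np.array(c['dist_coeffs'],float),E
def ray(cam,uv):
    K,d,E=cam
    p=cv2.undistortPoints(np.array([[uv]],float),K,d)[0,0]
    v=E[:3,:3]@np.array([p[0],-p[1],-1.0]); return E[:3,3],v
def at_z(cam,uv,z):
    o,v=ray(cam,uv); return o+v*(z-o[2])/v[2]
def proj(cam,P):
    K,d,E=cam
    P=np.atleast_2d(P); c=(P-E[:3,3])@E[:3,:3]
    c=c*[1,-1,-1]
    return cv2.projectPoints(c.astype(float),np.zeros(3),np.zeros(3),K,d)[0][:,0]
E
python3 - <<'E'
from h import *
for n in ['top','side','wrist']:
    im=read_camera(n); cv2.imwrite(f'pics/{n}0.png',im)
    c=get_calibration(n); print(n,{k:np.round(v,3).tolist() for k,v in c.items()})
print(monitor.state())
E
```

```text
pics
top {'intrinsics': [[402.224, 0.0, 279.522], [0.0, 402.224, 213.385], [0.0, 0.0, 1.0]], 'dist_coeffs': [0.004, 0.0, 0.0, 0.0, 0.0], 'extrinsics': [[-0.0, 0.989, -0.145, 0.441], [-1.0, 0.004, 0.027, 0.032], [0.028, 0.145, 0.989, 0.951], [0.0, 0.0, 0.0, 1.0]]}
side {'intrinsics': [[507.575, 0.0, 273.38], [0.0, 507.575, 208.633], [0.0, 0.0, 1.0]], 'dist_coeffs': [0.009, 0.0, 0.0, 0.0, 0.0], 'extrinsics': [[0.868, 0.314, -0.385, 0.158], [-0.497, 0.552, -0.67, -0.676], [0.002, 0.772, 0.635, 0.775], [0.0, 0.0, 0.0, 1.0]]}
wrist {'intrinsics': [[372.357, 0.0, 280.676], [0.0, 372.357, 211.172], [0.0, 0.0, 1.0]], 'dist_coeffs': [-0.096, 0.0, 0.0, 0.0, 0.0], 'T_tool_cam': [[0.001, 0.965, 0.263, 0.069], [1.0, -0.001, 0.001, 0.001], [0.001, 0.263, -0.965, -0.157], [0.0, 0.0, 0.0, 1.0]]}
{'time': 0.15, 'q': array([ 1.14370832e+00,  1.81371403e-01,  1.60775958e+00,  1.78628028e-05,
        1.35380554e+00, -2.06306699e-01]), 'joint_vel': array([ 5.31679706e-05, -2.01588271e-03, -3.84815228e-03,  1.15750050e-03,
       -1.37042979e-04, -2.03841751e-04]), 'joint_efforts': array([ 3.52371717e-04, -4.34232295e+01, -3.42173874e+01,  7.03248382e-02,
        3.55741731e-02, -9.39504253e-05]), 'eef_pos': array([0.12572416, 0.56065743, 0.2271256 ]), 'ee_rot': array([-2.17546678e-04,  1.10168475e-01,  9.93912700e-01, -6.35800406e-04]), 'contact_force': array([-0.25545049,  0.36243738,  0.75911489]), 'moment': array([-0.02892155, -0.06543348, -0.03681367]), 'finger_gap': 0.0879124713969162}
```

View pics/top0.png

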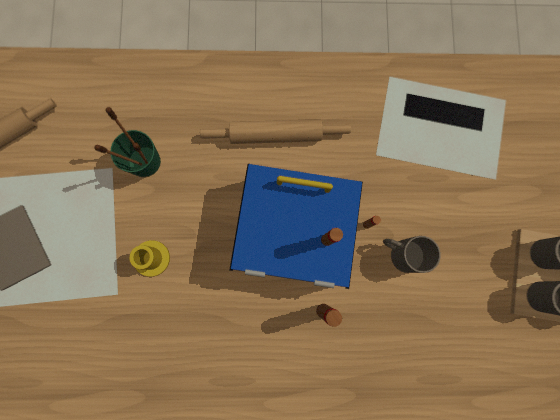

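View pics/side0.png

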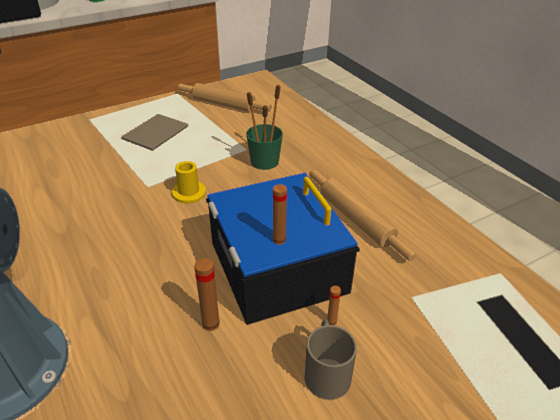

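View pics/wrist0.png

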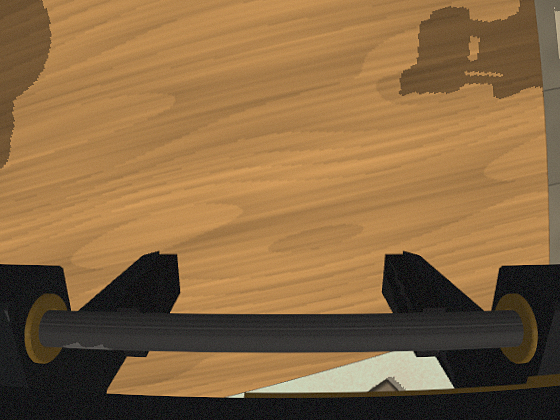

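The top view has three stamp look-alikes: one on the lid at (333,236), a larger one on the table at (330,315), and a thin short one right of the box at (373,222). The one on the blue lid fits the description. The holder is at (142,257), to the robot's left, and the mug is at (415,254). Next I'll check with a crop and measure.

```bash
cat > m.py <<'E'
from h import *
im=cv2.imread('pics/top0.png'); cam=Tcam('top')
hsv=cv2.cvtColor(im,cv2.COLOR_BGR2HSV)
b=cv2.inRange(hsv,(100,120,60),(130,255,255))
cn=max(cv2.findContours(b,0,2)[0],key=cv2.contourArea)
hull=cv2.convexHull(cn)
r=cv2.approxPolyDP(hull,8,True)[:,0]; print('quad',r.tolist())
Q=np.array([at_z(cam,p,.1385) for p in r]); print(Q.round(4), [np.linalg.norm(Q[i]-Q[i-1]).round(4) for i in range(len(Q))])
print('centre',Q.mean(0))
pts=np.array([at_z(cam,p,.1385) for p in hull[:,0]])[:,:2].astype(np.float32)
print('minrect',cv2.minAreaRect(pts))
for lo,hi,nm in [((20,150,100),(35,255,255),'yel')]:
    y=cv2.inRange(hsv,lo,hi)
    n,l,s,c=cv2.connectedComponentsWithStats(y)
    for i in range(1,n):
        if s[i,4]>20: print(nm,s[i],c[i])
for n,cc in [('stampTop',(333,236)),]: print(n,at_z(cam,cc,.2585))
a=cv2.resize(im[150:340,210:400],None,fx=3,fy=3,interpolation=2)
cv2.imwrite('pics/c1.png',a)
a=cv2.resize(im[220:290,110:200],None,fx=6,fy=6,interpolation=2)
cv2.imwrite('pics/c2.png',a)
s=cv2.imread('pics/side0.png')
cv2.imwrite('pics/c3.png',cv2.resize(s[170:350,180:380],None,fx=3,fy=3,interpolation=2))
for nm in ['stamp','holder','damp_box','lid_handle']:
  for c in ['top','side']:
    print(nm,c,[(round(d['p'],2),np.round(d['centre'],3).tolist()) for d in models.search_frame(nm,c)][:4])
E
python3 m.py
```

```text
quad [[249, 164], [361, 182], [348, 286], [231, 268]]
[[ 0.6637  0.0727  0.1385]
 [ 0.6269 -0.1601  0.1385]
 [ 0.4142 -0.1276  0.1385]
 [ 0.4498  0.1062  0.1385]] [np.float64(0.2166), np.float64(0.2357), np.float64(0.2153), np.float64(0.2366)]
centre [ 0.53864856 -0.02720363  0.1385    ]
minrect ((0.5385176539421082, -0.027009308338165283), (0.23927240073680878, 0.21885231137275696), 81.21956634521484)
yel [277 176  56  13 272] [304.65808824 181.85661765]
yel [ 129  240   41   37 1008] [150.4702381 257.7172619]
stampTop [ 0.50346868 -0.08010485  0.2585    ]
stamp top [(0.78, [0.358, -0.09, 0.159]), (0.64, [0.502, -0.08, 0.26])]
stamp side [(0.91, [0.352, -0.111, 0.099]), (0.9, [0.501, -0.093, 0.208]), (0.8, [0.548, -0.213, 0.056])]
holder top [(0.96, [0.472, 0.292, 0.012])]
holder side [(0.85, [0.466, 0.281, 0.04])]
damp_box top [(0.89, [0.533, -0.027, 0.134]), (0.72, [0.53, -0.026, 0.137])]
damp_box side [(0.65, [0.513, -0.107, 0.142])]
lid_handle top [(0.77, [0.536, -0.022, 0.137])]
lid_handle side [(0.75, [0.528, -0.057, 0.138])]
```

```bash
sleep 1
```

```text
(no output)
```

View pics/c1.png

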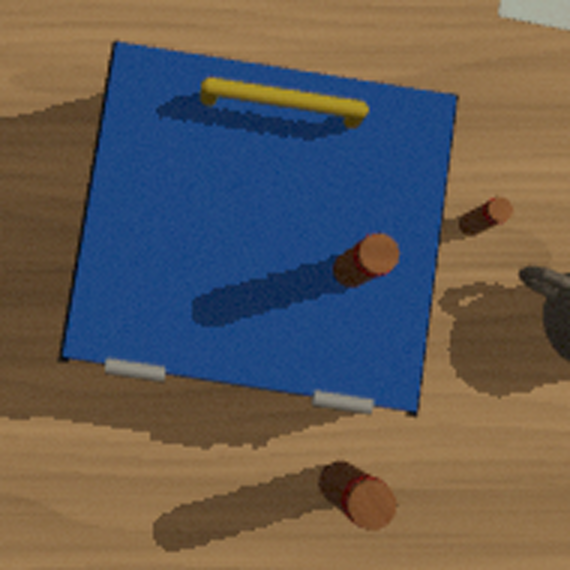

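View pics/c2.png

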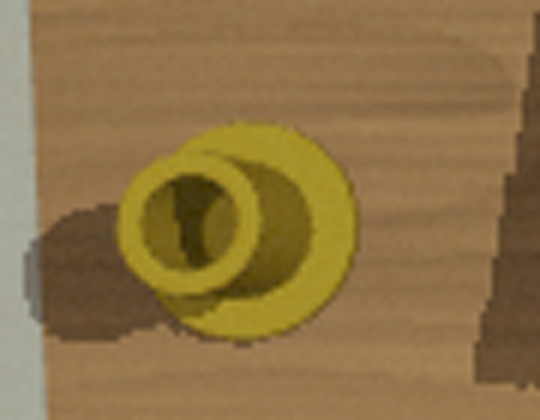

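View pics/c3.png

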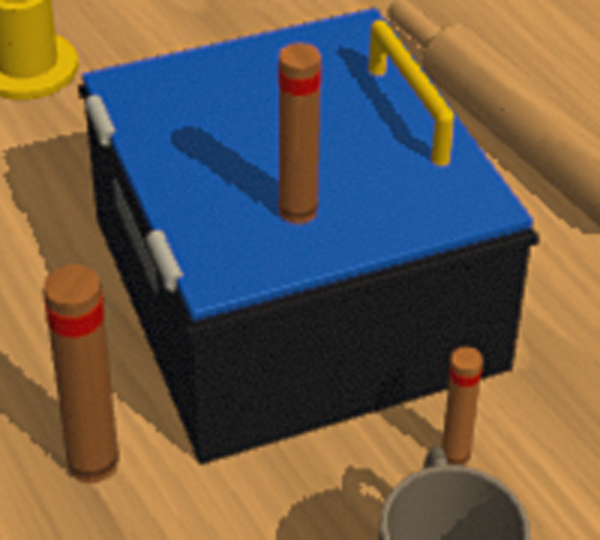

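```bash
python3 - <<'E'
from h import *
t=Tcam('top'); s=Tcam('side')
f=lambda u,v:(u/3-1/3+210,v/3-1/3+150)
print('stamp top',at_z(t,f(378,255),.2585), 'diam',np.linalg.norm(at_z(t,f(356,255),.2585)-at_z(t,f(400,255),.2585)))
g=lambda u,v:(u/3-1/3+180,v/3-1/3+170)
print('stamp side top',at_z(s,g(300,58),.2585),'diam', np.linalg.norm(at_z(s,g(279,60),.2585)-at_z(s,g(321,60),.2585)))
print('stamp bottom side (front edge)',at_z(s,g(298,220),.1385))
k=lambda u,v:(u/6-.4+110,v/6-.4+220)
print('mouth',at_z(t,k(190,223),.08),'D',np.linalg.norm(at_z(t,k(118,223),.08)-at_z(t,k(262,223),.08)))
print('foot',at_z(t,k(245,232),.01))
print('mouth side c', at_z(s,(187,167.5),.08))
print('handle ends',at_z(t,f(208,85),.1795),at_z(t,f(362,108),.1795))
E
python3 - <<'E'
import cv2
s=cv2.imread('pics/side0.png')
cv2.imwrite('pics/c4.png',cv2.resize(s[150:210,160:220],None,fx=8,fy=8,interpolation=2))
E
```

```text
stamp top [ 0.50579866 -0.08479432  0.2585    ] diam 0.025547329917258086
stamp side top [ 0.5054451  -0.09067713  0.2585    ] diam 0.023506062906120596
stamp bottom side (front edge) [ 0.50298024 -0.09475469  0.1385    ]
mouth [0.47416554 0.30297412 0.08      ] D 0.05073107193111348
foot [0.47340343 0.3036515  0.01      ]
mouth side c [0.47598228 0.2942825  0.08      ]
handle ends [0.62461538 0.01146571 0.1795    ] [ 0.60982544 -0.08953496  0.1795    ]
```

View pics/c4.png

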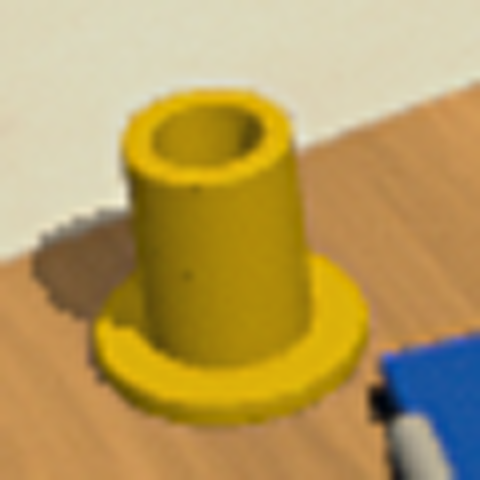

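I'm choosing the stamp on the lid, top face at about (336,235) in the top view. Its measured diameter is 24–25 mm and its height is consistent. The table stamps are clearly thicker (330,315) and thinner (373,222). Now I'll lift and move above the box, turning the jaws toward the box's x.

```bash
python3 -m pendant '[{"xyz":[0,0,0.2],"rotation":[0,0,0]},{"xyz":[0,0,0.4],"rotation":[0,0,-0.05]},{"xyz":[0.1,-0.17,0.5],"rotation":[0,0,-0.1]},{"xyz":[0.2,-0.34,0.5],"rotation":[0,0,-0.15]},{"xyz":[0.3,-0.51,0.5],"rotation":[0,0,-0.2]},{"xyz":[0.4,-0.68,0.5],"rotation":[0,0,-0.25]},{"xyz":[0.5,-0.85,0.5],"rotation":[0,0,-0.3]},{"xyz":[0.5,-0.85,0.5],"rotation":[0,0,-0.3]}]' 88 20
```

```text
time: 1.55
eef_pos: [0.2779, 0.3033, 0.3781]
ee_rot: [0.001, 0.553, 0.833, 0.0]
contact_force: [0.0, 0.2, -0.1]
finger_gap: 0.0879
```

```bash
python3 -m pendant '[{"xyz":[0.12,-0.16,0],"rotation":[0,0,-0.05]},{"xyz":[0.24,-0.33,0],"rotation":[0,0,-0.1]},{"xyz":[0.36,-0.5,0],"rotation":[0,0,-0.15]},{"xyz":[0.47,-0.66,0],"rotation":[0,0,-0.178]},{"xyz":[0.57,-0.83,0],"rotation":[0,0,-0.178]},{"xyz":[0.67,-1.0,0],"rotation":[0,0,-0.178]},{"xyz":[0.76,-1.0,0],"rotation":[0,0,-0.178]},{"xyz":[0.76,-1.0,0],"rotation":[0,0,-0.178]}]'
python3 - <<'E'
from h import *
st=monitor.state(); im=read_camera('wrist'); cv2.imwrite('pics/w1.png',im)
np.save('w1.npy',np.r_[st['eef_pos'],st['ee_rot']])
c=Tcam('wrist',st); print(st['eef_pos'],st['ee_rot'],st['q'])
for P in [(.5055,-.087,.2585),(.5055,-.087,.1385)]: print(proj(c,P))
E
```

```text
time: 2.55
eef_pos: [0.5048, 0.0065, 0.377]
ee_rot: [-0.001, 0.758, 0.652, -0.0]
contact_force: [0.4, 0.7, -0.8]
finger_gap: 0.0879
[0.50477474 0.00650605 0.37696336] [-8.79902350e-04  7.58310546e-01  6.51892816e-01 -3.14034497e-04] [-2.22991857e-01 -6.30345364e-02  1.56785288e+00  5.44361341e-04
  1.63856215e+00 -7.23156270e-02]
[[299.77765555 309.66972211]]
[[295.05240825 255.24719039]]
```

View pics/w1.png

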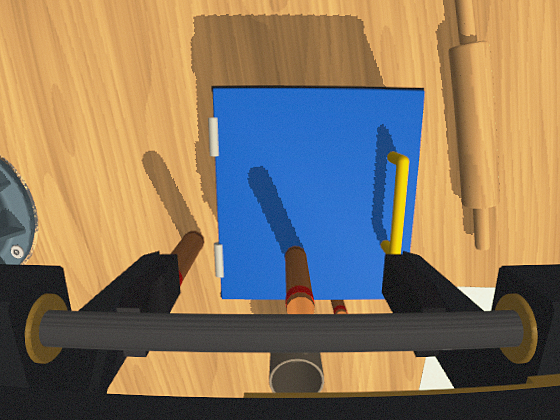

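```bash
cat > fit.py <<'E'
from h import *
from scipy.optimize import least_squares
w=np.load('w1.npy'); st={'eef_pos':w[:3],'ee_rot':w[3:]}
W=Tcam('wrist',st)
im=cv2.imread('pics/w1.png')
hsv=cv2.cvtColor(im,cv2.COLOR_BGR2HSV)
b=cv2.inRange(hsv,(100,120,60),(130,255,255)); 
n,l,s,c=cv2.connectedComponentsWithStats(b); i=1+np.argmax(s[1:,4]); print(s[i])
cn=cv2.convexHull(max(cv2.findContours((l==i).astype(np.uint8),0,2)[0],key=cv2.contourArea))
q=cv2.approxPolyDP(cn,6,True)[:,0]; print(q.tolist())
for p in q: print(p,at_z(W,p,.1385))
a=cv2.resize(im[220:310,255:345],None,fx=6,fy=6,interpolation=2)
for y,col in [(-.085,(0,255,0)),(-.091,(0,0,0))]:
    t=np.linspace(0,6.28,40)
    C=np.c_[.505+.012*np.cos(t),y+.012*np.sin(t),0*t+.1385]
    p=(proj(W,C)-[255,220]+.5)*6
    cv2.polylines(a,[p.astype(int)],True,col,1)
cv2.imwrite('pics/c5.png',a)
E
python3 fit.py
```

```text
[  213    88   211   212 37782]
[[423, 90], [409, 251], [384, 298], [222, 298], [213, 88]]
[423  90] [0.66194301 0.07365384 0.1385    ]
[409 251] [ 0.63575256 -0.10177333  0.1385    ]
[384 298] [ 0.60288121 -0.15744961  0.1385    ]
[222 298] [ 0.41217757 -0.12848343  0.1385    ]
[213  88] [0.44806532 0.10653237 0.1385    ]
```

```bash
sleep 1
```

```text
(no output)
```

View pics/c5.png

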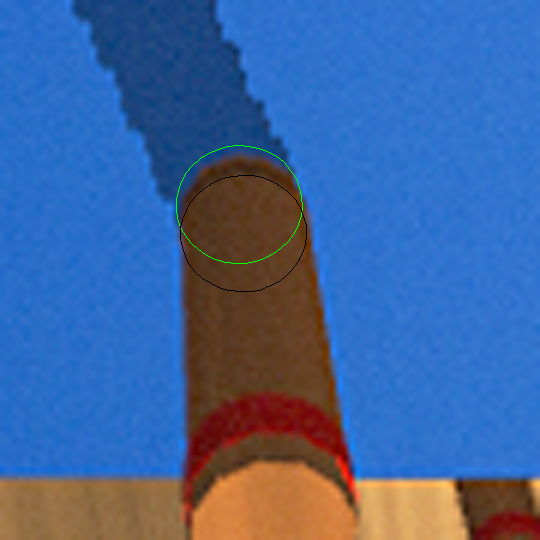

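```bash
python3 -m pendant '[{"xyz":[0.002,-0.16,0],"rotation":[0,0,0]},{"xyz":[0.002,-0.312,0],"rotation":[0,0,0]},{"xyz":[0.002,-0.312,-0.15],"rotation":[0,0,0]},{"xyz":[0.002,-0.312,-0.3],"rotation":[0,0,0]},{"xyz":[0.002,-0.312,-0.4],"rotation":[0,0,0]},{"xyz":[0.002,-0.312,-0.485],"rotation":[0,0,0]},{"xyz":[0.002,-0.312,-0.485],"rotation":[0,0,0]}]'
python3 - <<'E'
from h import *
cv2.imwrite('pics/s1.png',read_camera('side')[120:320,180:420].repeat(3,0).repeat(3,1))
cv2.imwrite('pics/w2.png',read_camera('wrist'))
E
```

```text
time: 3.48
eef_pos: [0.5028, -0.0855, 0.2308]
ee_rot: [-0.002, 0.758, 0.652, -0.001]
contact_force: [-0.1, 0.4, -0.6]
finger_gap: 0.088
```

View pics/s1.png

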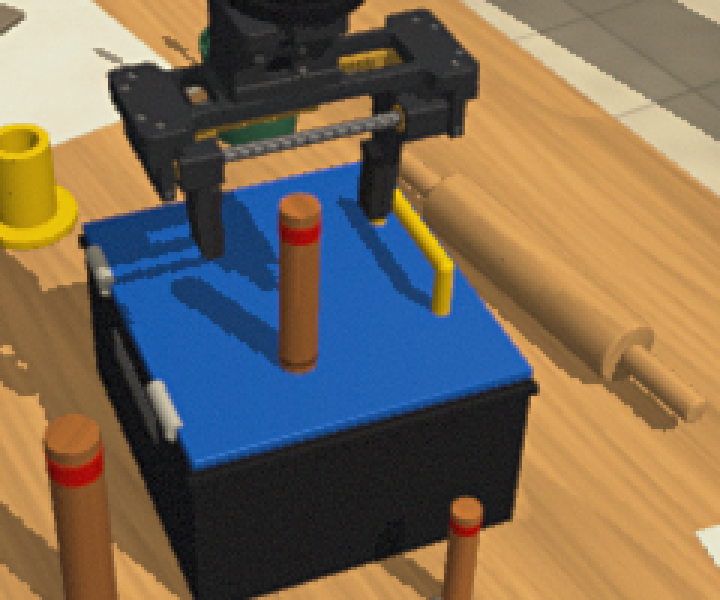

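View pics/w2.png

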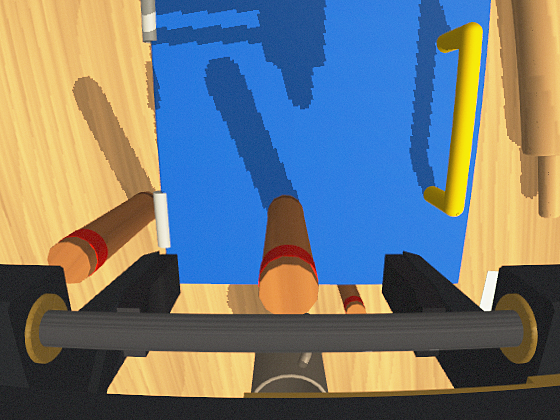

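```bash
python3 - <<'E'
from h import *
st=monitor.state(); W=Tcam('wrist',st); S=Tcam('side'); p=st['eef_pos']
print('tcp',p, proj(W,p),(proj(S,p)-[180,120])*3)
for P in [(.5055,-.087,.2585),(.5055,-.087,.1385)]: print(proj(W,P),(proj(S,P)-[180,120])*3)
for d in [.03,.06]: print((proj(S,p+[d,-.155*d,-.017])-[180,120])*3,(proj(S,p-[d,-.155*d,.017])-[180,120])*3)
print(at_z(W,(288,288),.2585), at_z(W,(283,193),.1385))
E
```

```text
tcp [ 0.50469169 -0.08667212  0.23352743] [[282.43146226 264.93434346]] [[293.91554463 238.47856587]]
[[284.81062506 291.09333022]] [[295.78236536 203.53084706]]
[[283.16454414 210.33697795]] [[294.17137516 360.03471756]]
[[342.01339887 249.78879979]] [[244.45121946 273.37364132]]
[[389.42865055 238.32652461]] [[194.24505204 285.51052565]]
[ 0.50693079 -0.0858515   0.2585    ] [ 0.50721413 -0.07466338  0.1385    ]
```

```bash
python3 -c "
from plant import robot; print(robot.finger_overhang,[a for a in dir(robot) if a[0]!='_'])"
python3 -m pendant '[{"xyz":[0.002,0,-0.006],"rotation":[0,0,0]},{"xyz":[0.002,0,-0.006],"rotation":[0,0,0]},{"xyz":[0.002,0,-0.006],"rotation":[0,0,0]},{"xyz":[0.002,0,-0.006],"rotation":[0,0,0]},{"xyz":[0.002,0,-0.006],"rotation":[0,0,0]},{"xyz":[0.002,0,-0.006],"rotation":[0,0,0]},{"xyz":[0.002,0,-0.006],"rotation":[0,0,0]},{"xyz":[0.002,0,-0.006],"rotation":[0,0,0]}]' 10 15
python3 - <<'E'
from h import *
cv2.imwrite('pics/s2.png',read_camera('side')[120:320,180:420].repeat(3,0).repeat(3,1))
cv2.imwrite('pics/w3.png',read_camera('wrist'))
E
```

```text
0.017 ['PlanningError', 'finger_overhang', 'job_done']
time: 4.58
eef_pos: [0.5051, -0.0875, 0.2305]
ee_rot: [-0.0, 0.759, 0.652, -0.0]
contact_force: [-0.1, 0.5, -0.1]
finger_gap: 0.0235
```

View pics/s2.png

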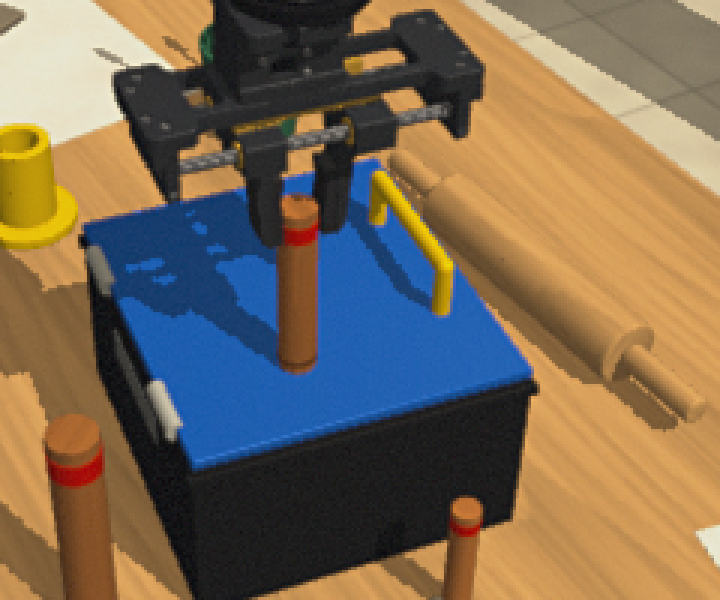

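View pics/w3.png

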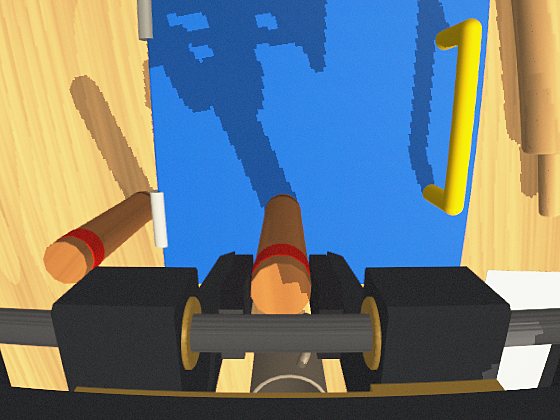

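```bash
python3 -m pendant '[{"xyz":[0,0,0.05],"rotation":[0,0,0]},{"xyz":[0,0,0.13],"rotation":[0,0,0]},{"xyz":[0,0,0.2],"rotation":[0,0,0]},{"xyz":[-0.02,0.2,0.2],"rotation":[0,0,0]},{"xyz":[-0.04,0.4,0.2],"rotation":[0,0,0]},{"xyz":[-0.06,0.6,0.2],"rotation":[0,0,0]},{"xyz":[-0.08,0.8,0.2],"rotation":[0,0,0]},{"xyz":[-0.1,0.95,0.2],"rotation":[0,0,0]}]' 10 25
python3 -m pendant '[{"xyz":[0,0,0],"rotation":[0,0,0]},{"xyz":[0,0,0],"rotation":[0,0,0]},{"xyz":[0,0,0],"rotation":[0,0,0]}]'
python3 - <<'E'
from h import *
st=monitor.state(); im=read_camera('wrist'); cv2.imwrite('pics/w4.png',im)
np.save('w4.npy',np.r_[st['eef_pos'],st['ee_rot']]);print(st['eef_pos'],st['ee_rot'])
cv2.imwrite('pics/s3.png',read_camera('side')); cv2.imwrite('pics/t3.png',read_camera('top'))
E
```

```text
time: 5.68
eef_pos: [0.4748, 0.1998, 0.2919]
ee_rot: [0.0, 0.758, 0.652, 0.001]
contact_force: [0.8, 0.1, -0.4]
finger_gap: 0.0232
time: 6.05
eef_pos: [0.4756, 0.1963, 0.2909]
ee_rot: [0.0, 0.759, 0.651, 0.0]
contact_force: [-0.2, -0.1, -0.9]
finger_gap: 0.0231
[0.47555085 0.19633129 0.29085896] [2.18109094e-04 7.59184986e-01 6.50874873e-01 9.89385376e-05]
```

View pics/w4.png

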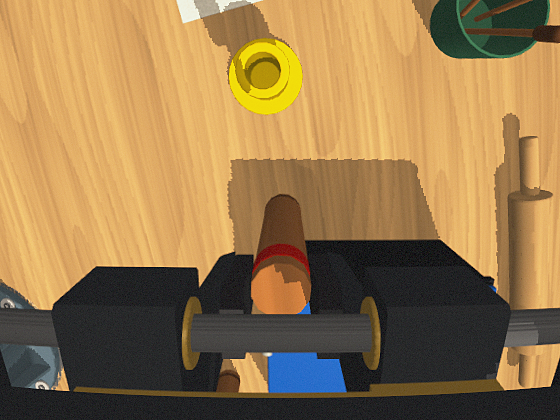

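View pics/s3.png

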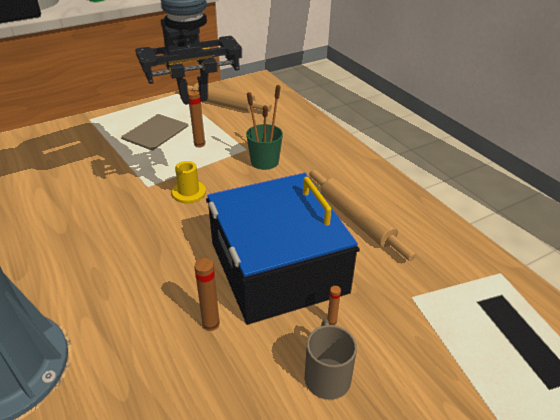

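View pics/t3.png

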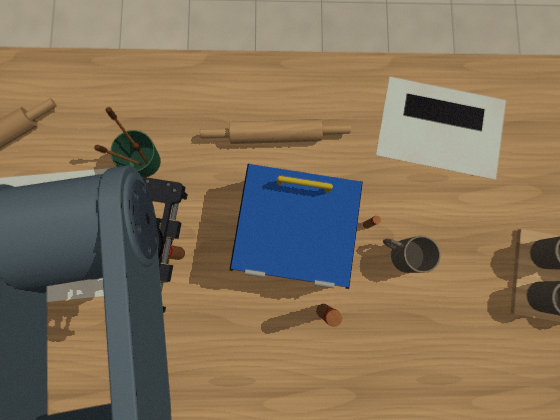

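```bash
cat > f2.py <<'E'
from h import *
w=np.load('w4.npy'); st={'eef_pos':w[:3],'ee_rot':w[3:]}
W=Tcam('wrist',st); im=cv2.imread('pics/w4.png'); p=w[:3]
t=np.linspace(0,6.28,40)
def circ(a,C,r,off,f,col):
    pts=np.c_[C[0]+r*np.cos(t),C[1]+r*np.sin(t),0*t+C[2]]
    cv2.polylines(a,[((proj(W,pts)-off+.5)*f).astype(int)],True,col,1)
a=cv2.resize(im[20:130,210:320],None,fx=5,fy=5,interpolation=2)
m=np.array([.4742,.303,.08])
circ(a,m,.017,[210,20],5,(0,0,0)); circ(a,m,.026,[210,20],5,(0,0,0)); circ(a,m*[1,1,0]+[0,0,.01],.042,[210,20],5,(0,0,255))
cv2.imwrite('pics/c6.png',a)
b=cv2.resize(im[180:320,210:350],None,fx=4,fy=4,interpolation=2)
circ(b,p-[0,0,.092],.012,[210,180],4,(0,255,0)); circ(b,p+[0,0,.028],.012,[210,180],4,(0,255,0))
cv2.imwrite('pics/c7.png',b)
cv2.imwrite('pics/c67.png',np.hstack([a[:550],b[:550]])[:,:]) 
E
python3 f2.py; python3 -c "
import cv2;a=cv2.imread('pics/c67.png');cv2.imwrite('pics/c67.png',cv2.resize(a,(800,int(a.shape[0]*800/a.shape[1]))))"
sleep 1
```

```text
(no output)
```

View pics/c6.png

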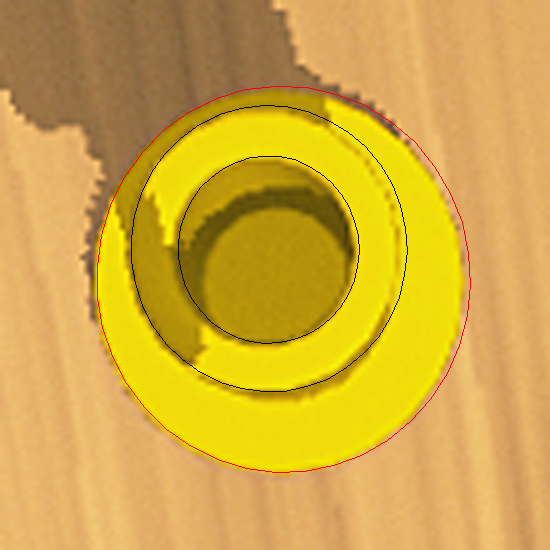

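View pics/c7.png

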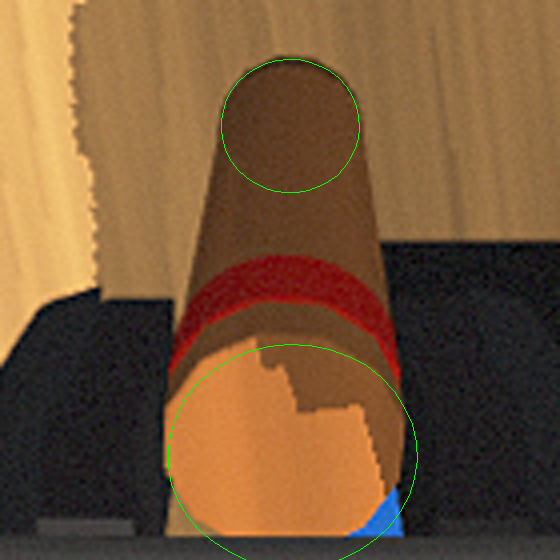

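```bash
python3 -m pendant '[{"xyz":[-0.002,0.18,0],"rotation":[0,0,0]},{"xyz":[-0.004,0.353,0],"rotation":[0,0,0]},{"xyz":[-0.004,0.353,-0.1],"rotation":[0,0,0]},{"xyz":[-0.004,0.353,-0.25],"rotation":[0,0,0]},{"xyz":[-0.004,0.353,-0.35],"rotation":[0,0,0]},{"xyz":[-0.004,0.353,-0.35],"rotation":[0,0,0]},{"xyz":[-0.004,0.353,-0.35],"rotation":[0,0,0]}]'
python3 - <<'E'
from h import *
st=monitor.state(); im=read_camera('wrist'); cv2.imwrite('pics/w5.png',im[140:340,160:400].repeat(3,0).repeat(3,1))
s=read_camera('side'); cv2.imwrite('pics/s4.png',s[60:220,120:280].repeat(3,0).repeat(3,1)); 
W=Tcam('wrist',st); print(st['eef_pos'],(proj(W,(.474,.3035,.08))-[160,140])*3)
E
```

```text
time: 7.08
eef_pos: [0.4749, 0.3033, 0.187]
ee_rot: [0.0, 0.759, 0.651, 0.001]
contact_force: [-0.0, 0.4, -0.2]
finger_gap: 0.0232
[0.47493467 0.30330066 0.18698081] [[361.64446544 197.51547964]]
```

View pics/w5.png

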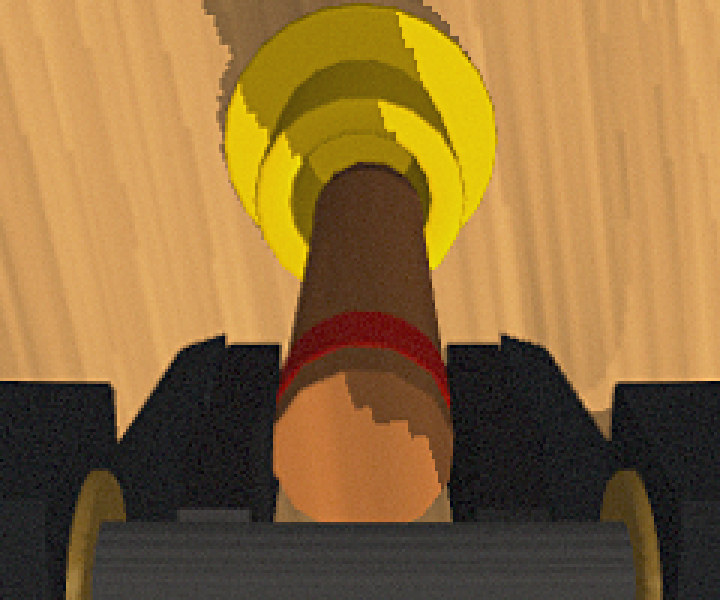

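View pics/s4.png

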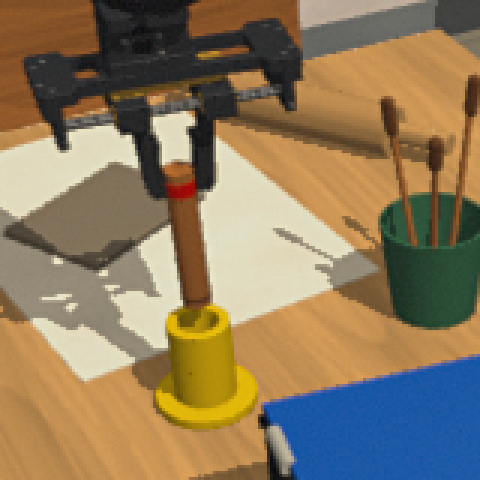

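Both views show the stamp centred over the bore. In the wrist crop its bottom is at about (368,190), and the mouth centre projects to (362,198). Lowering.

```bash
python3 -m pendant '[{"xyz":[0,0,-0.05],"rotation":[0,0,0]},{"xyz":[0,0,-0.1],"rotation":[0,0,0]},{"xyz":[0,0,-0.15],"rotation":[0,0,0]},{"xyz":[0,0,-0.2],"rotation":[0,0,0]},{"xyz":[0,0,-0.24],"rotation":[0,0,0]},{"xyz":[0,0,-0.267],"rotation":[0,0,0]},{"xyz":[0,0,-0.267],"rotation":[0,0,0]}]'
python3 - <<'E'
from h import *
im=read_camera('wrist'); cv2.imwrite('pics/w6.png',im[140:340,160:400].repeat(3,0).repeat(3,1))
s=read_camera('side'); cv2.imwrite('pics/s5.png',s[60:220,120:280].repeat(3,0).repeat(3,1)); 
E
```

```text
time: 8.05
eef_pos: [0.4735, 0.3032, 0.1047]
ee_rot: [-0.0, 0.759, 0.651, -0.001]
contact_force: [0.2, -0.4, -0.2]
finger_gap: 0.0231
```

View pics/w6.png

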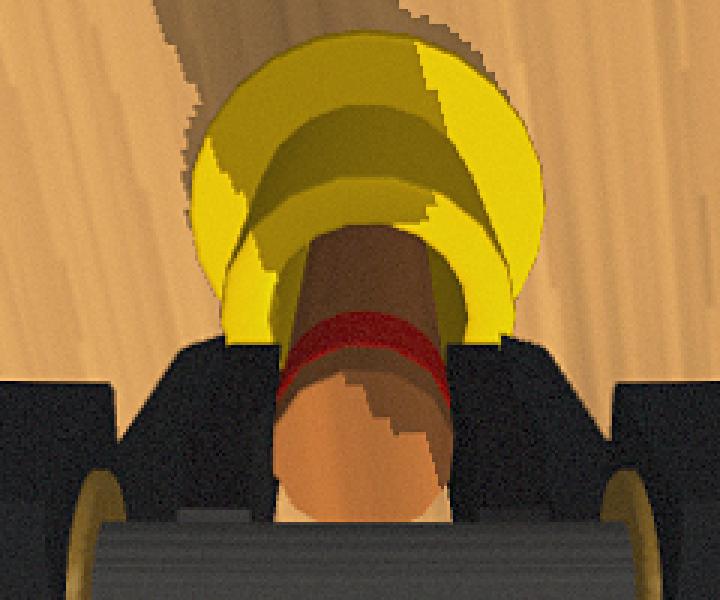

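View pics/s5.png

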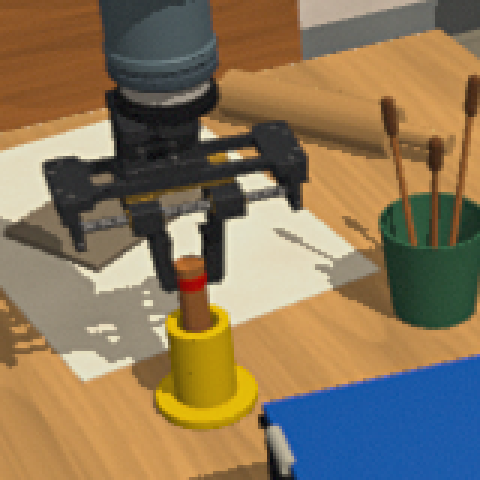

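The stamp is inside the bore with no contact force. Releasing, then rising straight up.

```bash
python3 -m pendant '[{"xyz":[0,0,0],"rotation":[0,0,0]},{"xyz":[0,0,0],"rotation":[0,0,0]},{"xyz":[0,0,0],"rotation":[0,0,0]},{"xyz":[0,0,0],"rotation":[0,0,0]},{"xyz":[0,0,0.1],"rotation":[0,0,0]},{"xyz":[0,0,0.3],"rotation":[0,0,0]},{"xyz":[0,0,0.5],"rotation":[0,0,0]},{"xyz":[0,0,0.55],"rotation":[0,0,0]}]' 60
python3 - <<'E'
from h import *
im=read_camera('wrist'); cv2.imwrite('pics/w7.png',im)
s=read_camera('side'); cv2.imwrite('pics/s6.png',s[60:220,120:280].repeat(3,0).repeat(3,1)); 
E
```

```text
time: 9.15
eef_pos: [0.4759, 0.3042, 0.2756]
ee_rot: [0.001, 0.759, 0.652, 0.004]
contact_force: [-0.0, 0.7, 0.5]
finger_gap: 0.0599
```

View pics/w7.png

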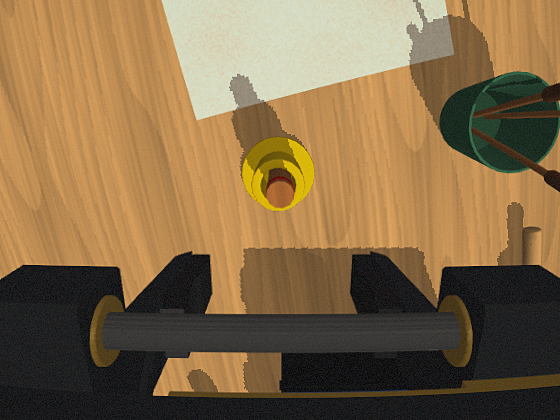

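View pics/s6.png

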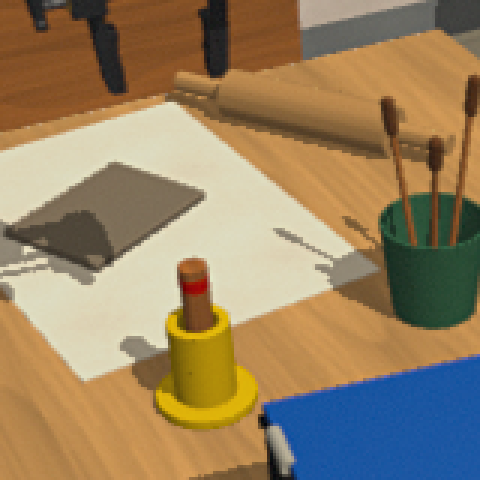

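Stamp released and standing in the holder, with its red band up. Before the handle, I'll check where the fingertips really are relative to the TCP.

```bash
python3 - <<'E'
from h import *
st=monitor.state(); s=read_camera('side'); S=Tcam('side'); p=st['eef_pos']; print(p)
u=proj(S,p)[0]; o=(u-[50,50]).astype(int); o=np.maximum(o,0)
a=cv2.resize(s[o[1]:o[1]+100,o[0]:o[0]+100],None,fx=6,fy=6,interpolation=2)
q=st['ee_rot']; M=R.from_quat([q[1],q[2],q[3],q[0]]).as_matrix()
for z,c in [(0,(0,255,0)),(.017,(0,0,255)),(-.045,(255,0,0))]:
  for y in (-.03,.03):
    for x in (-.009,.009):
      uu=(proj(S,p+M@[x,y,z])[0]-o+.5)*6; cv2.circle(a,tuple(int(v) for v in uu),4,c,-1)
cv2.imwrite('pics/c8.png',a)
E
```

```text
[0.47483864 0.30374458 0.27248014]
```

View pics/c8.png

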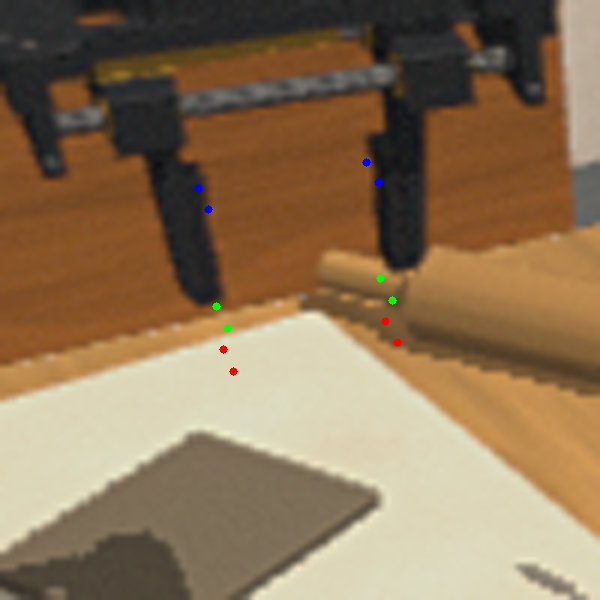

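Visually the tips end about 5–8 mm behind the TCP, though the document puts them 17 mm ahead. I'll pick a grasp height that is safe either way and check it by picture. Going above the handle at (0.617, -0.039).

```bash
python3 -m pendant '[{"xyz":[0.06,-0.17,0],"rotation":[0,0,0]},{"xyz":[0.14,-0.34,0],"rotation":[0,0,0]},{"xyz":[0.22,-0.5,0],"rotation":[0,0,0]},{"xyz":[0.3,-0.67,0],"rotation":[0,0,0]},{"xyz":[0.38,-0.84,0],"rotation":[0,0,0]},{"xyz":[0.477,-1,0],"rotation":[0,0,0]},{"xyz":[0.477,-1,0],"rotation":[0,0,0]},{"xyz":[0.477,-1,0],"rotation":[0,0,0]}]' 50
python3 - <<'E'
from h import *
st=monitor.state(); im=read_camera('wrist'); W=Tcam('wrist',st); print(st['eef_pos'],st['q'])
a=im.copy()
c,s=np.cos(-.154),np.sin(-.154)
def B(x,y,z): return [.538+c*x-s*y,-.027+s*x+c*y,z]
P=[B(80,0,0)]
t=[B(.08,y,.1735) for y in (-.05,0,.05)]+[B(.11,y,.1385) for y in (-.12,.12)]
for u in proj(W,np.array(t)): print(u); cv2.circle(a,(int(u[0]),int(u[1])),2,(0,0,255),-1)
cv2.imwrite('pics/w8.png',a)
E
```

```text
time: 10.3
eef_pos: [0.6157, 0.0037, 0.2677]
ee_rot: [-0.002, 0.759, 0.651, -0.001]
contact_force: [-1.6, 0.0, -0.1]
finger_gap: 0.0499
[0.61574935 0.00373626 0.26773293] [-1.86654853e-01  2.44079604e-01  1.45077726e+00  4.30368426e-04
  1.45139460e+00 -3.44450027e-02]
[292.43454354 325.77397301]
[293.28016165 266.3145488 ]
[294.14624267 199.80509789]
[323.06048593 370.2075419 ]
[334.24950746  97.29099588]
```

View pics/w8.png

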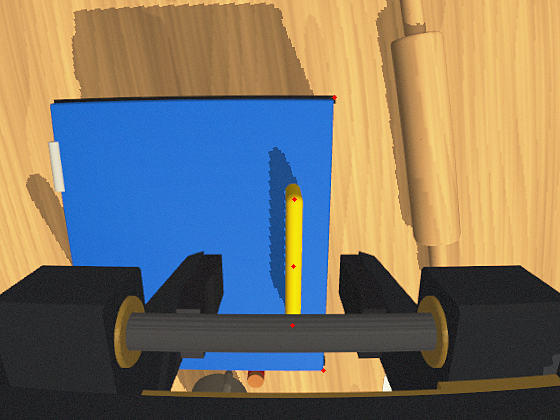

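```bash
python3 -m pendant '[{"xyz":[0,-0.141,0],"rotation":[0,0,0]},{"xyz":[0,-0.141,-0.1],"rotation":[0,0,0]},{"xyz":[0,-0.141,-0.2],"rotation":[0,0,0]},{"xyz":[0,-0.141,-0.28],"rotation":[0,0,0]},{"xyz":[0,-0.141,-0.34],"rotation":[0,0,0]},{"xyz":[0,-0.141,-0.366],"rotation":[0,0,0]},{"xyz":[0,-0.141,-0.366],"rotation":[0,0,0]}]'
python3 - <<'E'
from h import *
s=read_camera('side'); cv2.imwrite('pics/s8.png',cv2.resize(s[110:250,240:380],None,fx=4,fy=4,interpolation=2)); cv2.imwrite('pics/w9.png',read_camera('wrist'))
E
```

```text
time: 11.22
eef_pos: [0.6169, -0.0385, 0.1605]
ee_rot: [-0.0, 0.758, 0.652, -0.0]
contact_force: [-0.1, 0.6, 0.1]
finger_gap: 0.0501
```

View pics/s8.png

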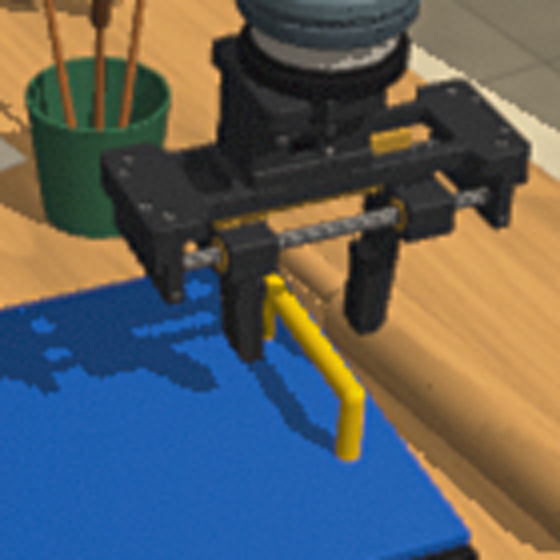

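View pics/w9.png

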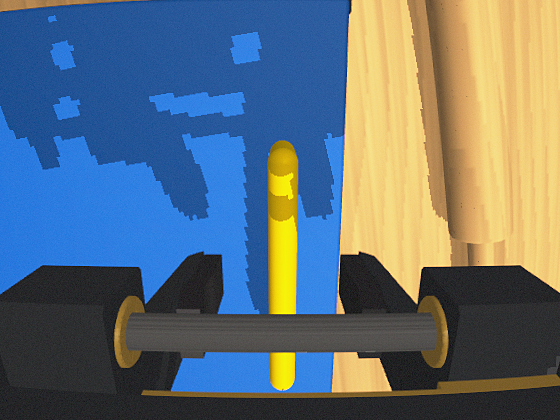

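Visually the tips just reach the bar's height. I'll probe down in small steps and watch the force.

```bash
for i in 1; do python3 -m pendant '[{"xyz":[0,0,-0.01],"rotation":[0,0,0]},{"xyz":[0,0,-0.01],"rotation":[0,0,0]}]'; done
python3 -m pendant '[{"xyz":[0,0,-0.006],"rotation":[0,0,0]},{"xyz":[0,0,-0.006],"rotation":[0,0,0]}]'
```

```text
time: 11.58
eef_pos: [0.6171, -0.0391, 0.1579]
ee_rot: [0.0, 0.759, 0.651, 0.0]
contact_force: [-0.4, -0.2, 0.0]
finger_gap: 0.0501
time: 11.82
eef_pos: [0.6169, -0.039, 0.1557]
ee_rot: [-0.0, 0.759, 0.651, -0.0]
contact_force: [0.0, 0.5, -0.6]
finger_gap: 0.0504
```

```bash
python3 -m pendant '[{"xyz":[0,0,-0.005],"rotation":[0,0,0]},{"xyz":[0,0,-0.005],"rotation":[0,0,0]}]'
```

```text
time: 12.08
eef_pos: [0.6169, -0.0389, 0.1541]
ee_rot: [-0.0, 0.759, 0.651, -0.0]
contact_force: [-0.6, -0.5, -0.5]
finger_gap: 0.0499
```

```bash
python3 -m pendant '[{"xyz":[0,0,-0.005],"rotation":[0,0,0]},{"xyz":[0,0,-0.005],"rotation":[0,0,0]}]';python3 -m pendant '[{"xyz":[0,0,-0.005],"rotation":[0,0,0]},{"xyz":[0,0,-0.005],"rotation":[0,0,0]}]'
```

```text
time: 12.32
eef_pos: [0.6169, -0.0389, 0.1526]
ee_rot: [-0.0, 0.759, 0.652, -0.0]
contact_force: [1.0, -0.6, -0.2]
finger_gap: 0.0498
time: 12.58
eef_pos: [0.6169, -0.0389, 0.1511]
ee_rot: [-0.0, 0.759, 0.652, -0.0]
contact_force: [0.8, 0.6, 0.7]
finger_gap: 0.0504
```

No contact, so the real tips are shorter than documented. The bar now sits roughly 12 mm inside the tips. Closing.

```bash
python3 -m pendant '[{"xyz":[0,0,0],"rotation":[0,0,0]},{"xyz":[0,0,0],"rotation":[0,0,0]},{"xyz":[0,0,0],"rotation":[0,0,0]},{"xyz":[0,0,0],"rotation":[0,0,0]},{"xyz":[0,0,0],"rotation":[0,0,0]},{"xyz":[0,0,0],"rotation":[0,0,0]}]' 2 40
python3 - <<'E'
from h import *
s=read_camera('side'); cv2.imwrite('pics/s9.png',cv2.resize(s[110:250,240:380],None,fx=4,fy=4,interpolation=2)); cv2.imwrite('pics/w10.png',read_camera('wrist'))
E
```

```text
time: 13.32
eef_pos: [0.6178, -0.0391, 0.1517]
ee_rot: [0.001, 0.759, 0.651, 0.001]
contact_force: [4.9, -0.3, -0.9]
finger_gap: 0.0104
```

View pics/s9.png

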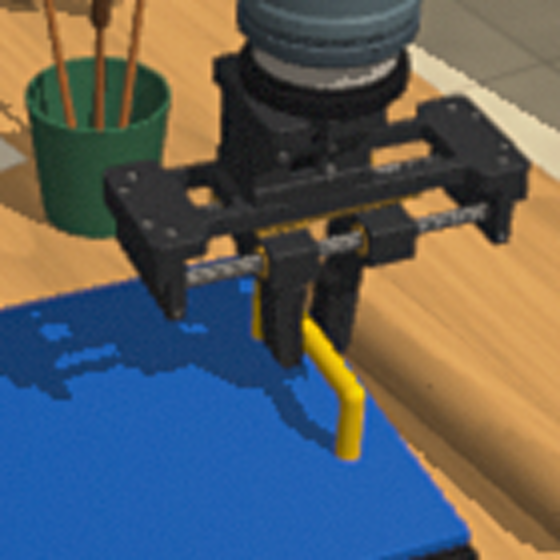

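View pics/w10.png

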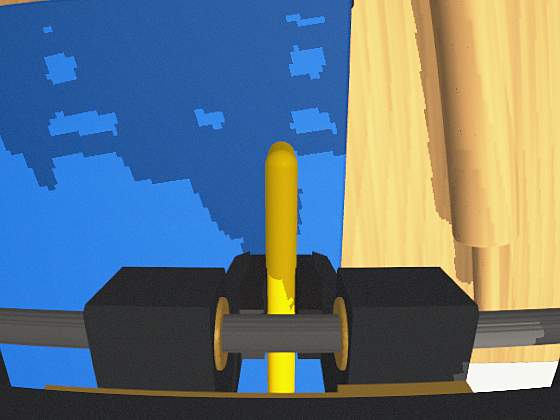

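Gripped: the gap is 10.4 mm on the 12 mm bar, with 40 N of pad squeeze. Working out the hinge arc for rigid following.

```bash
python3 - <<'E'
import numpy as np
from scipy.spatial.transform import Rotation as R
yaw=-.154; c,s=np.cos(yaw),np.sin(yaw)
H=np.array([.538-.110*c,-.027-.110*s,.1305]); ax=-np.array([-s,c,0])
P=np.array([.6172,-.039,.1515])
f=lambda th:H+R.from_rotvec(ax*np.radians(th)).apply(P-H)
for a,b in [(0,[1.5,4.5,8,12,16,20,22.5]),(22.5,[26,30,34,38,42,45])]:
    for th in b: print(a,th,np.round((f(th)-f(a))/.3,4).tolist(),np.round(ax*(th-a)/180,4).tolist())
print(f(22.5),f(45))
E
```

```text
0 1.5 [-0.002, 0.0003, 0.0166] [-0.0013, -0.0082, -0.0]
0 4.5 [-0.0074, 0.0011, 0.0495] [-0.0038, -0.0247, -0.0]
0 8 [-0.0157, 0.0024, 0.0875] [-0.0068, -0.0439, -0.0]
0 12 [-0.0281, 0.0044, 0.1302] [-0.0102, -0.0659, -0.0]
0 16 [-0.0433, 0.0067, 0.172] [-0.0136, -0.0878, -0.0]
0 20 [-0.0614, 0.0095, 0.2125] [-0.017, -0.1098, -0.0]
0 22.5 [-0.0741, 0.0115, 0.2372] [-0.0192, -0.1235, -0.0]
22.5 26 [-0.0196, 0.003, 0.0335] [-0.003, -0.0192, -0.0]
22.5 30 [-0.0443, 0.0069, 0.0703] [-0.0064, -0.0412, -0.0]
22.5 34 [-0.0716, 0.0111, 0.1052] [-0.0098, -0.0631, -0.0]
22.5 38 [-0.1012, 0.0157, 0.1381] [-0.0132, -0.0851, -0.0]
22.5 42 [-0.133, 0.0206, 0.1689] [-0.0166, -0.1071, -0.0]
22.5 45 [-0.1582, 0.0246, 0.1904] [-0.0192, -0.1235, -0.0]
[ 0.59495925 -0.03554759  0.22265089] [ 0.54750544 -0.02818138  0.27977265]
```

```bash
python3 -m pendant '[{"xyz":[-0.002,0.0003,0.0166],"rotation":[-0.0013,-0.0082,0]},{"xyz":[-0.0074,0.0011,0.0495],"rotation":[-0.0038,-0.0247,0]},{"xyz":[-0.0157,0.0024,0.0875],"rotation":[-0.0068,-0.0439,0]},{"xyz":[-0.0157,0.0024,0.0875],"rotation":[-0.0068,-0.0439,0]}]'
python3 - <<'E'
from h import *
s=read_camera('side'); cv2.imwrite('pics/s10.png',cv2.resize(s[90:310,190:400],None,fx=2.7,fy=2.7,interpolation=2)); st=monitor.state(); print(st['contact_force'],st['moment'],st['q'])
E
```

```text
time: 13.92
eef_pos: [0.6127, -0.0383, 0.179]
ee_rot: [0.054, 0.757, 0.65, 0.046]
contact_force: [6.1, -0.2, -0.1]
finger_gap: 0.0107
[5.10760489 0.61035264 1.12099876] [-0.14356601 -0.71105679 -0.0108259 ] [-0.26370098  0.21922326  1.67241037  0.01721324  1.1096391  -0.11842245]
```

View pics/s10.png

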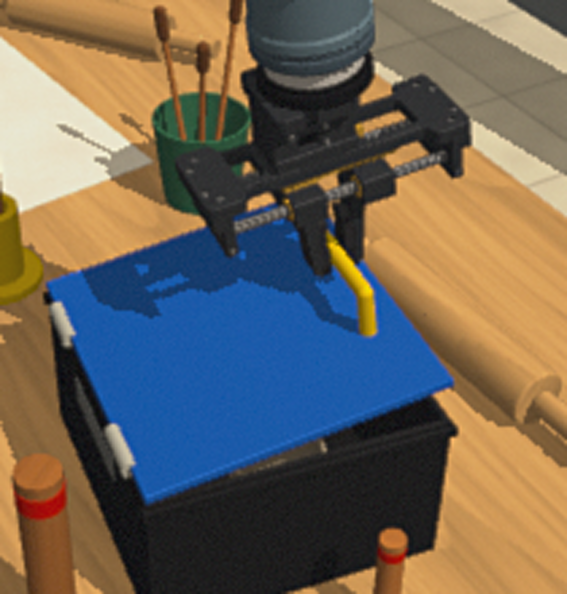

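```bash
python3 - <<'E'
import numpy as np
from scipy.spatial.transform import Rotation as R
yaw=-.154; c,s=np.cos(yaw),np.sin(yaw)
H=np.array([.538-.110*c,-.027-.110*s,.1305]); ax=-np.array([-s,c,0])
P=np.array([.6172,-.039,.1515])
f=lambda th:H+R.from_rotvec(ax*np.radians(th)).apply(P-H)
for a,b in [(8,[11,15,19,23,26]),(26,[29,33,37,41,44,45])]:
    for th in b: print(a,th,np.round((f(th)-f(a))/.3,4).tolist(),np.round(ax*(th-a)/180,4).tolist())
E
```

```text
8 11 [-0.009, 0.0014, 0.0321] [-0.0026, -0.0165, -0.0]
8 15 [-0.0235, 0.0037, 0.0741] [-0.006, -0.0384, -0.0]
8 19 [-0.0409, 0.0064, 0.115] [-0.0094, -0.0604, -0.0]
8 23 [-0.0611, 0.0095, 0.1545] [-0.0128, -0.0823, -0.0]
8 26 [-0.078, 0.0121, 0.1832] [-0.0153, -0.0988, -0.0]
26 29 [-0.0183, 0.0028, 0.0277] [-0.0026, -0.0165, -0.0]
26 33 [-0.045, 0.007, 0.0631] [-0.006, -0.0384, -0.0]
26 37 [-0.074, 0.0115, 0.0966] [-0.0094, -0.0604, -0.0]
26 41 [-0.1053, 0.0163, 0.1279] [-0.0128, -0.0823, -0.0]
26 44 [-0.1301, 0.0202, 0.1498] [-0.0153, -0.0988, -0.0]
26 45 [-0.1386, 0.0215, 0.1569] [-0.0162, -0.1043, -0.0]
```

```bash
python3 -m pendant '[{"xyz":[-0.009,0.0014,0.0321],"rotation":[-0.0026,-0.0165,0]},{"xyz":[-0.0235,0.0037,0.0741],"rotation":[-0.006,-0.0384,0]},{"xyz":[-0.0409,0.0064,0.115],"rotation":[-0.0094,-0.0604,0]},{"xyz":[-0.0611,0.0095,0.1545],"rotation":[-0.0128,-0.0823,0]},{"xyz":[-0.078,0.0121,0.1832],"rotation":[-0.0153,-0.0988,0]},{"xyz":[-0.078,0.0121,0.1832],"rotation":[-0.0153,-0.0988,0]}]'
python3 - <<'E'
from h import *
s=read_camera('side'); cv2.imwrite('pics/s11.png',cv2.resize(s[90:310,190:400],None,fx=2.7,fy=2.7,interpolation=2)); st=monitor.state(); print(st['contact_force'],st['moment'],st['q'])
E
```

```text
time: 14.72
eef_pos: [0.5892, -0.0346, 0.2334]
ee_rot: [0.171, 0.739, 0.635, 0.146]
contact_force: [5.5, -0.4, 2.3]
finger_gap: 0.0107
[4.71645093 0.05177655 1.85348364] [-0.03821293 -0.56853638  0.07521026] [-0.29400469 -0.08027253  1.93740926  0.08282937  0.8364693  -0.18350676]
```

View pics/s11.png

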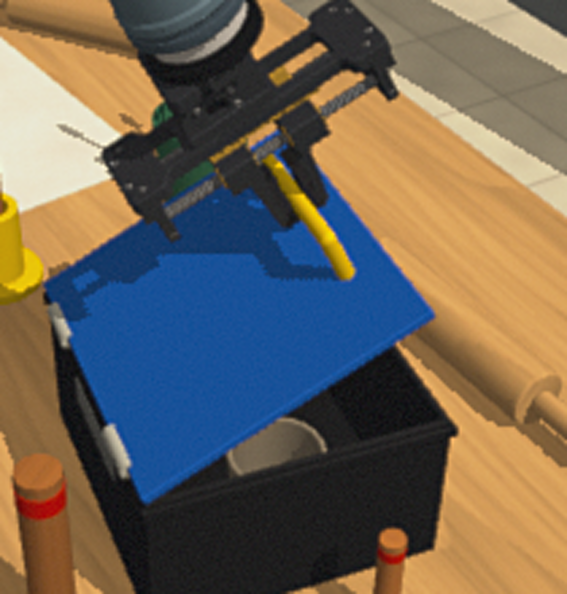

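```bash
python3 -m pendant '[{"xyz":[-0.0183,0.0028,0.0277],"rotation":[-0.0026,-0.0165,0]},{"xyz":[-0.045,0.007,0.0631],"rotation":[-0.006,-0.0384,0]},{"xyz":[-0.074,0.0115,0.0966],"rotation":[-0.0094,-0.0604,0]},{"xyz":[-0.1053,0.0163,0.1279],"rotation":[-0.0128,-0.0823,0]},{"xyz":[-0.1301,0.0202,0.1498],"rotation":[-0.0153,-0.0988,0]},{"xyz":[-0.1386,0.0215,0.1569],"rotation":[-0.0162,-0.1043,0]},{"xyz":[-0.1386,0.0215,0.1569],"rotation":[-0.0162,-0.1043,0]},{"xyz":[-0.1386,0.0215,0.1569],"rotation":[-0.0162,-0.1043,0]}]'
python3 - <<'E'
from h import *
s=read_camera('side'); cv2.imwrite('pics/s12.png',s); cv2.imwrite('pics/t12.png',read_camera('top')); st=monitor.state(); print(st['contact_force'],st['moment'],st['q'],st['eef_pos'])
S=Tcam('side'); yaw=-.154; c,s_=np.cos(yaw),np.sin(yaw)
H=np.array([.538-.110*c,-.027-.110*s_,.1305])
for th in (40,45,50):
  t=np.radians(th)
  for y in (-.12,.12):
    l=.22*np.cos(t)-.008*np.sin(t); z=.22*np.sin(t)+.008*np.cos(t)
    print(th,y,proj(S,H+[c*l-s_*y,s_*l+c*y,z]),proj(Tcam('top'),H+[c*l-s_*y,s_*l+c*y,z]))
E
```

```text
time: 15.78
eef_pos: [0.5479, -0.0283, 0.2798]
ee_rot: [0.291, 0.701, 0.602, 0.249]
contact_force: [4.1, -0.9, 4.7]
finger_gap: 0.0109
[ 4.08071229 -0.15233982  5.34399246] [-0.09778516 -0.60718921  0.06331289] [-0.35310035 -0.42036246  2.2316744   0.2620675   0.57098577 -0.36600858] [ 0.54786834 -0.02826179  0.27980903]
40 -0.12 [[334.94212381 187.50851096]] [[376.81848048 195.02246078]]
40 0.12 [[280.60524706 118.6826319 ]] [[238.53253337 173.18422151]]
45 -0.12 [[328.02858367 182.48448214]] [[378.0508741  201.27188979]]
45 0.12 [[274.22087154 113.66912697]] [[236.58005985 178.94014714]]
50 -0.12 [[320.19600488 178.0873183 ]] [[379.05609497 208.61258258]]
50 0.12 [[267.11882875 109.20367528]] [[234.4793518  185.80193508]]
```

View pics/s12.png

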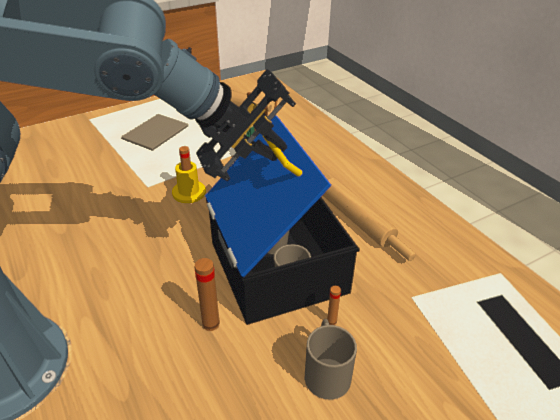

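View pics/t12.png

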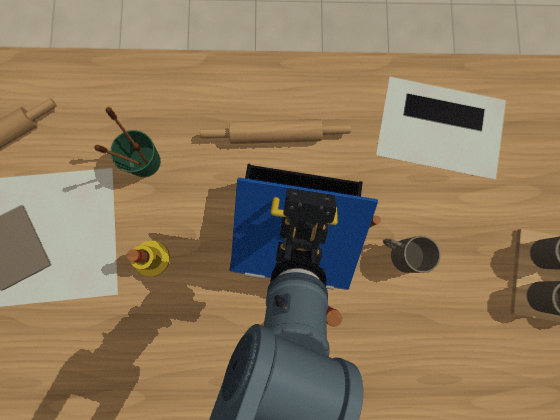

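The lid corners are at (329,185) in the side view and (376,200) in the top view, which match 44–45° in my model. The stamp stands in the holder at (185,155) in the side view, and the mug, pin and bucket are unmoved. I'll hold briefly to check it's steady, then hand in.

```bash
python3 -m pendant '[{"xyz":[0,0,0],"rotation":[0,0,0]},{"xyz":[0,0,0],"rotation":[0,0,0]},{"xyz":[0,0,0],"rotation":[0,0,0]},{"xyz":[0,0,0],"rotation":[0,0,0]},{"xyz":[0,0,0],"rotation":[0,0,0]},{"xyz":[0,0,0],"rotation":[0,0,0]}]'
python3 - <<'E'
from h import *
s=read_camera('side'); d=np.abs(s.astype(int)-cv2.imread('pics/s12.png')).max(2); print('changed px >60:',(d>60).sum())
a=cv2.imread('pics/top0.png').astype(int); b=cv2.imread('pics/t12.png').astype(int)
for n,(x0,y0,x1,y1) in dict(mug=(385,232,442,275),pin=(200,118,352,146),bucket=(95,105,162,180)).items(): print(n,np.abs(a-b)[y0:y1,x0:x1].mean().round(2))
st=monitor.state(); print(st['eef_pos'],st['finger_gap'],np.abs(st['joint_vel']).max())
print(robot.job_done())
E
```

```text
time: 16.62
eef_pos: [0.5476, -0.0282, 0.28]
ee_rot: [0.291, 0.701, 0.602, 0.249]
contact_force: [4.5, 0.6, 4.6]
finger_gap: 0.0102
changed px >60: 36
mug 9.39
pin 12.04
bucket 10.49
[ 0.54756999 -0.02822245  0.28004153] 0.010711264301456205 0.0015935809134633645
the job is handed in; nothing more can be done
None
```

I dropped the stamp into the yellow holder the same end down and let go of it there. I then gripped the lid's handle, raised the lid to about 45°, and handed the job in at 16.7 s still holding it.

- **Stamp:** it stood upright in the holder in the last side and top pictures, with the red band up.
- **Lid:** its corners match 44–45° in both cameras. It held steady for about 0.75 s before hand-in: the tool didn't move, the gap stayed at about 10.5 mm on the bar, and the wrist force was about 6 N.
- **Mug, rolling pin and bucket:** they look unmoved in the last top picture. My pixel comparison was inconclusive, with mean differences of 9–12 grey levels, which I took to be image noise and did not check further.
- **What disagreed:**
  - The fingertips looked about 8–10 mm behind the TCP, not 17 mm ahead as documented. I lowered over the handle in small steps, felt no contact, and gripped deeper.
  - The side camera gave y about 6 mm less than the top camera. The wrist camera agreed with the top one, so I used that.

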